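# Lock a paper roll on its bench stand with a spring clip

## Robot

A 6-joint arm with a two-finger parallel gripper is mounted at the origin on the work surface. World frame = base frame: x ahead of the robot, y to its left, z up, the work surface at z = 0. Lengths are in mm, angles in degrees, forces in N, time in s.
With the tool pointing down it reaches from about 350 to 975 mm from the base axis. Payload 4.9 kg.
Tool frame: the origin (TCP) lies midway between the tips of the shut fingers; the grasp point (between the pads) lies 19 mm behind it (env.grasp_offset is the distance from the TCP to the grasp point, in mm); z points along the fingers, y is the direction in which the jaws open and shut (so a half turn about z gives the same grasp; the last joint's range is limited). The gripper opens to 85 mm and grips with 20 to 120 N. Pads are 22 mm wide; open, the fingers measure 114 mm over their backs; the gripper's body (76 mm by 85 mm) begins 54 mm behind the grasp point. The pads swing forward as they close: fully open they stand 13 mm farther back than shut.
Start: joints at [-83.595, 3.019, 92.412, -0, 84.569, -6.818], TCP at [142.969, -608.409, 231.304] pointing down, gripper open.
Joint ranges: [-172.51, 172.51], [-57.92, 126.97], [3.15, 148.05], [-58.71, 238.71], [5.1, 150.11], [-179.66, 179.66]. Speed limits (degrees/s): [147.25, 147.25, 180, 180, 180, 180].

## Interface

Orientations are given as a 3x3 rotation matrix whose columns are the frame's x, y, z axes.
In Python, from station import env, eyes gives the robot as it stands.
- The arm moves only by the shell command python3 -m handwheel 'ROWS' [FORCE]. ROWS is JSON, a list of rows, each a list of 3 entries, a list of its own where there are three numbers: the shift along the world's x, y, z in mm, then the turn about the world's z in rad, then the gripper command: -1 is shut, 1 is fully open, values between are in proportion. In form: [[[dx, dy, dz], twist, claw], ...]. A call has 1 to 12 rows; each row shifts and turns the commanded pose from where the row before left it; what a row does not reach is not made up. A row lasts 1/10 s, in which the tool goes at most 50 mm and 8.59 degrees, less where a joint would pass 70% of its speed; a pose out of reach is approached as far as the arm can. A call is refused whole if a number of a shift passes 50 or a number of a turn 0.15, either way. A call with a gripper value outside its range is refused whole. The fingers move at their own pace and stop on an object; FORCE is the grip in N (left out, the last holds). Time passes only in rows, so rows that do not move let the fingers close. It gives the time, the measured TCP pose, the force and the opening at its end, in the units of the state.
- env.observe(): the state, without advancing time (a new reading comes with each control period).
- eyes.grab_frame(name): name is "scene" or "top"; returns the picture (420x560x3 uint8, red, green, blue); there is no depth.
- eyes.calibration(name): a dict with "fovy" (degrees; the focal length in pixels is half the picture's height over the tangent of half this angle, whatever the lens; pixels are square), "cx", "cy" (the principal point, pixels), "eye" and "attitude" of the camera in the world. Camera axes: x right, y up, looking along -z (the intrinsics and any distortion apply to the point x, -y, -z); pixel columns grow to the right and rows downward; lengths in mm; the calibration is good to about 2 mm. A picture is of the moment at which its call begins. calibration takes no time and is no camera call.
- env.job_done(): hands the job in, once; it reports no verdict.
The state is a dict: "time_s": time; "joint_pos": joint angles; "qd": joint speeds; "tau": joint torques, N m; "tool_pos": TCP position; "tool_rot": TCP orientation; "force": force on the tool from outside, world axes, zero at the start; "ft_torque": the same for the moment, N m; "finger_gap": finger opening in mm.
Only numpy, scipy, OpenCV 4.12 (cv2) and the standard library are available. Lean on these libraries where they do the work, as an engineer would, in place of code of your own. Each camera call takes 0.05 s, during which the arm holds its last target. There are 200 camera calls.

## Task

Finish loading the paper roll on the bench stand: first put the black hold-down disc over the spindle, hub up, so that it lies flat on the roll, and let go of it. Then push the large spring clip's straight leg sideways through the cross-hole in the spindle until its bent leg snaps over the shank and the clip sits fully home, and leave it there. Do not force the clip: the spindle's height is not known, so find the hole by touch or by eye and back off if the leg meets solid steel; leave the other things on the bench where they are.

Things in the scene. Friction and masses are not known exactly. Their poses are not given: they have to be found in the camera images.
- stand: Bench roll stand, fixed: grey foot plate 150 x 150 x 10 mm under a roll of brown paper 130 mm across (free to turn), a steel spindle 24 mm thick standing up through it. Origin: centre of the plate's underside, at bench height, on the spindle's axis; z up. A cross-hole 7.5 x 7.5 mm goes right through the spindle along the stand's x axis, open at both ends, centred on the spindle's axis.
- roll_top (a point): Point on the spindle's axis level with the roll's top face, 90 mm above the bench; axes as the stand's. The spindle screws up and down in its foot and is locked, so the hole's height is not measured: its centre is anywhere from 122 to 146 mm above the bench. The spindle's flat top end (16 mm across, above a 5 mm high taper) is always 14 mm above the hole's centre.
- disc_centre (a point): Centre, half-way up, of the loose black hold-down disc: flange 96 mm across, 6 mm thick, with a round hub 40 mm across up to 20 mm above the underside (this point is 10 mm above it), 27 mm bore right through, 0.12 kg. It lies hub up on the bench; z up out of the hub. Home, its underside lies on the roll's top face, the spindle through the bore, the hub's top below the cross-hole.
- clip_coil (a point): Centre, half-way up, of the coil of the large spring clip (R-clip) of 5 mm steel wire, 108 mm long, 0.08 kg, loose and flat on the bench. The coil is the end to hold: two turns, oblong, 40 mm long, 28 mm wide between the flat sides facing +y and -y, 11 mm high; this point is 5.5 mm above its underside. x points from the coil along the legs, z up.
- clip_seat (a point): On the axis of the clip's straight leg, opposite the bow of the bent leg: (44, -11.5, +3) mm from clip_coil in the same axes. The straight leg leaves the upper turn of the coil and runs along x, 5 mm thick to 32 mm past this point, then a 3 mm thick point to 44 mm past it. Home, this point is in the cross-hole on the spindle's axis, x along the hole either way, the bow round the shank.
- clip_throat (a point): On the axis of the clip's bent leg at its throat when at rest: (58.5, -4.5, -2.3) mm from clip_coil, same axes. The bent leg leaves the coil's lower turn at y = +11.5 mm. Its axis is 7 mm from the straight leg's at x = 32 mm from clip_coil, bows out to 14 mm at x = 44 (where the shank sits), is 7 mm off at this throat, then flares to 17 mm at its tip, x = 77.
- clip_leg (a joint): Angle, rad, by which the clip's bent leg is sprung open about its root at the coil: 0 at rest and when snapped home, about 0.11 as the throat passes the widest part of the shank. Spring 3 N m/rad. The push rises to 6 to 10 N from clip_seat 30 mm short of the spindle's axis, where the flare meets the shank, and drops once the throat is past, about 13 mm short.
- small_clip: A second, much smaller spring clip of 3 mm wire, 65 mm long overall, that does not fit this spindle. A bystander; origin under the middle of its coil.
- washer: Flat steel washer, 70 mm across with a 30 mm hole, 5 mm thick, no hub: not the hold-down disc. A bystander; origin at the centre of its underside.
- tape: Loose roll of brown parcel tape lying flat, 100 mm across, 48 mm high. A bystander; origin at the centre of its underside.
- carton: Small closed brown carton, 150 x 110 x 70 mm. A bystander; origin at the centre of its underside.
- knife: Closed box knife lying flat, 145 mm long, grey. A bystander; origin under the middle of its handle.
- marker: Marker pen lying flat, 120 mm long. A bystander; origin under its middle.

How it is judged:
By the outcome, as a careful person would: the job done as asked, in the order asked, and still so for the second after the job is handed in, with the robot touching nothing.
It also fails if it takes over 72 s, if anything falls off the work surface, if the arm or the gripper's body presses on something with over 40 N, if the wrist force passes 120 N, or if a joint passes its speed limit or range.

## Working session

There is one attempt and no reset: what is moved stays moved. The work goes in short steps, Python scripts to look and compute and a shell command to move; the robot and the scene stay as the last step left them, time stands still between calls to the robot, and variables do not carry over. Pictures are saved under pics/ and viewed, about 8 in all and at most 12, crops included, and the job is handed in when it is done.

```bash
mkdir -p pics
python3 - <<'E'
from station import env, eyes
import cv2
for n in("scene","top"):
    f=eyes.grab_frame(n); cv2.imwrite(f"pics/{n}0.png",f[:,:,::-1]); print(n,eyes.calibration(n))
s=env.observe(); print(s)
E
```

```text
scene {'fovy': 54.56970106537786, 'cx': 274.93884563182223, 'cy': 212.51350585050537, 'eye': array([1099.65058966,  158.11323773, 1019.36329319]), 'attitude': array([[-0.27992085, -0.79707729,  0.53508141],
       [ 0.95993928, -0.22502486,  0.16697425],
       [-0.01268476,  0.56038523,  0.82813495]])}
top {'fovy': 50.403471531382266, 'cx': 273.4621111668467, 'cy': 206.08387278783405, 'eye': array([ 383.56901525,   -5.28409887, 1217.62924549]), 'attitude': array([[-0.01194513,  0.99214378, -0.12453126],
       [-0.99991806, -0.01127861,  0.00605589],
       [ 0.00460377,  0.12459339,  0.9921972 ]])}
{'time_s': 0.1, 'joint_pos': array([-8.35951217e+01,  3.05261108e+00,  9.24843136e+01,  3.89777318e-05,
        8.45696366e+01, -6.81852749e+00]), 'qd': array([-0.00168894, -0.05404171, -0.15178529, -0.02829938, -0.03458702,
        0.14451981]), 'tau': array([ 3.78733539e-04, -3.94903994e+01, -3.71364462e+01, -1.28760385e-04,
        3.90206536e-03,  6.89695000e-06]), 'tool_pos': array([ 142.90112219, -607.86061149,  230.19440329]), 'tool_rot': array([[ 9.73485576e-01,  2.28748311e-01, -2.06799339e-04],
       [ 2.28748297e-01, -9.73483847e-01,  1.84831263e-03],
       [ 2.21482576e-04, -1.84661068e-03, -9.99998270e-01]]), 'force': array([-0.3601701 ,  0.67350262,  0.34802646]), 'ft_torque': array([3.83471042e-02, 6.95321048e-05, 5.28421730e-03]), 'finger_gap': 85.62446587729634}
```

View pics/scene0.png

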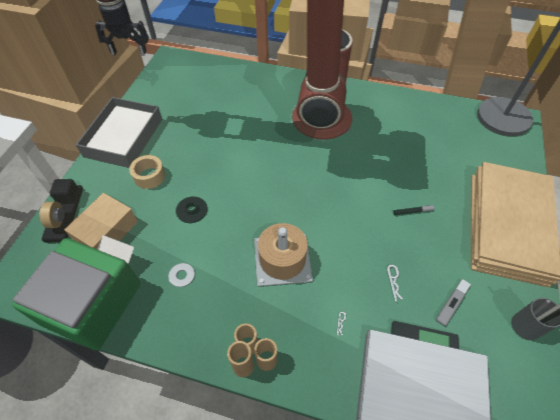

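View pics/top0.png

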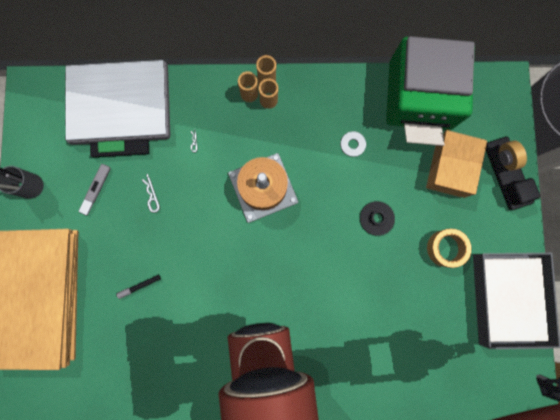

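```bash
cat > h.py <<'E'
from station import env, eyes
import cv2, numpy as np
def cam(n):
    c=eyes.calibration(n); f=210/np.tan(np.radians(c["fovy"]/2)); return c,f
def ray(n,u,v):
    c,f=cam(n); d=c["attitude"]@np.array([(u-c["cx"])/f,-(v-c["cy"])/f,-1]); return c["eye"],d
def onz(n,u,v,z):
    e,d=ray(n,u,v); return e+d*(z-e[2])/d[2]
def tri(a,b):
    (e1,d1),(e2,d2)=ray("top",*a),ray("scene",*b)
    s=np.linalg.lstsq(np.c_[d1,-d2],e2-e1,rcond=None)[0]
    p,q=e1+d1*s[0],e2+d2*s[1]; return (p+q)/2,np.linalg.norm(p-q)
def proj(n,P):
    c,f=cam(n); q=c["attitude"].T@(np.array(P)-c["eye"]); return c["cx"]-f*q[0]/q[2],c["cy"]+f*q[1]/q[2]
def crop(im,cu,cv,w,h,k):
    # centred at pixel cu,cv; ticks every 10 px
    u0,v0=int(cu-w//2),int(cv-h//2)
    o=cv2.resize(im[v0:v0+h,u0:u0+w,::-1],None,fx=k,fy=k,interpolation=cv2.INTER_CUBIC)
    for u in range(u0,u0+w):
        if u%10==0:
            cv2.line(o,((u-u0)*k+k//2,0),((u-u0)*k+k//2,8),(255,255,255),1); cv2.putText(o,str(u),((u-u0)*k-8,18),0,.33,(255,255,255),1)
    for v in range(v0,v0+h):
        if v%10==0:
            cv2.line(o,(0,(v-v0)*k+k//2),(8,(v-v0)*k+k//2),(255,255,255),1); cv2.putText(o,str(v),(10,(v-v0)*k+6),0,.33,(255,255,255),1)
    cv2.rectangle(o,(0,0),(o.shape[1]-1,o.shape[0]-1),(0,0,255),1)
    return o
E
python3 - <<'E'
from h import *
T=eyes.grab_frame("top");S=eyes.grab_frame("scene")
A=[crop(T,*c,66,74,4) for c in((377,218),(263,185),(150,193))]
B=[crop(S,*c,66,74,4) for c in((191,210),(283,252),(394,282))]
cv2.imwrite("pics/c1.png",np.vstack([np.hstack(A),np.hstack(B)]))
E
```

```text
(no output)
```

View pics/c1.png

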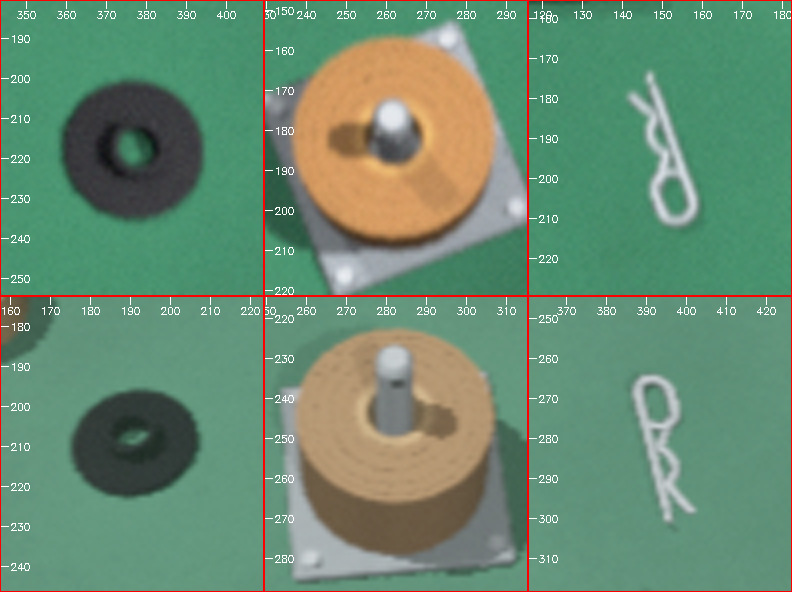

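Run:
```python
from h import *
np.set_printoptions(precision=1,suppress=True)
print("disc",tri((377,218.5),(192,210)),onz("top",377,218.5,6),onz("scene",192,210,6))
print("roll",tri((262.4,182.6),(282.9,244.5)),onz("top",262.4,182.6,90),onz("scene",282.9,244.5,90))
p,_=tri((261.7,176.3),(282.2,229.5));print("sptop",p,_)
# hole facing cam: at radius 12 along 22deg
for z in (122,128,134,140,146):
  c=np.array([p[0],p[1],z]); a=np.radians(22)
  print(z,"hole px",proj("scene",c+12*np.array([np.cos(a),np.sin(a),0])),"top px",proj("scene",c+[0,0,14]))
for n,t,cc in(("top",(147.2,174),(154.3,212.7)),("scene",(396.2,301.2),(392.5,264.8))):
  a,b=onz(n,*t,8.5),onz(n,*cc,5.5)
  d=(a-b)[:2]; L=np.hypot(*d); ang=np.arctan2(d[1],d[0])+np.arctan2(11.5,108)
  x=np.array([np.cos(ang),np.sin(ang)])
  print(n,a,b,L,"ang",np.degrees(ang),"coil",b[:2]+20*x)
c=[onz("top",*q,10) for q in((275.5,158),(292.5,200),(249.5,217))]
print([np.degrees(np.arctan2(*(q-r)[1::-1])) for q,r in((c[0],c[1]),(c[2],c[1]))])
```

```text
disc (array([ 498.8, -296. ,   -3.6]), np.float64(2.446017157965092)) [ 498.3 -294.9    6. ] [ 504.3 -290.5    6. ]
roll (array([587. ,  16.8,  83.2]), np.float64(2.513882665356054)) [586.1  15.5  90. ] [590.5  19.1  90. ]
sptop [588.7  16.1 160.6] 0.7917100588767885
122 hole px (np.float64(282.53265676206286), np.float64(241.48525150099653)) top px (np.float64(282.0232214160259), np.float64(234.60735254323924))
128 hole px (np.float64(282.53921541400166), np.float64(240.2943203981489)) top px (np.float64(282.02733864885545), np.float64(233.37734798458445))
134 hole px (np.float64(282.5458377409358), np.float64(239.09182708202871)) top px (np.float64(282.0314960459134), np.float64(232.13534454561216))
140 hole px (np.float64(282.5525246746764), np.float64(237.87760235281803)) top px (np.float64(282.03569419779257), np.float64(230.8811657894023))
146 hole px (np.float64(282.5592771653048), np.float64(236.65147369312044)) top px (np.float64(282.03993370672185), np.float64(229.61463180278577))
top [628.3 333.7   8.5] [521.2 312.7   5.5] 109.10263515354218 ang 17.180029291686616 coil [540.3 318.6]
scene [628.3 336.1   8.5] [523.5 314.2   5.5] 107.0242755321143 ang 17.89107327229469 coil [542.6 320.3]
[np.float64(20.908631761884294), np.float64(111.06019436663945)]
```

```bash
python3 -m handwheel '[[[36,31,-12],0,1],[[36,31,-12],0,1],[[36,31,-12],0,1],[[36,31,-12],0,1],[[36,31,-12],0,1],[[36,31,-12],0,1],[[36,31,-12],0,1],[[36,31,-12],0,1],[[36,31,-12],0,1],[[33,34,-12],0,1],[[0,0,0],0,1],[[0,0,0],0,1]]' 40
python3 - <<'E'
from h import *
T=eyes.grab_frame("top");S=eyes.grab_frame("scene");s=env.observe()
print(s["tool_pos"],s["force"],proj("top",s["tool_pos"]),proj("scene",s["tool_pos"]))
cv2.imwrite("pics/c2.png",np.hstack([crop(T,377,218,98,98,4),crop(S,191,200,98,98,4)]))
E
```

```text
time_s: 1.4
tool_pos: [500.2, -294.3, 110.6]
tool_rot: [[0.973, 0.231, -0.001], [0.231, -0.973, 0.001], [-0.001, -0.001, -1.0]]
force: [-0.8, -0.2, -0.5]
finger_gap: 85.2
[ 499.67413468 -296.05122951  111.53908772] [-0.2538721  -0.29472272 -0.27327395] (np.float64(387.3633155507429), np.float64(213.83281545349004)) (np.float64(184.0225836045694), np.float64(187.1022689638527))
```

View pics/c2.png

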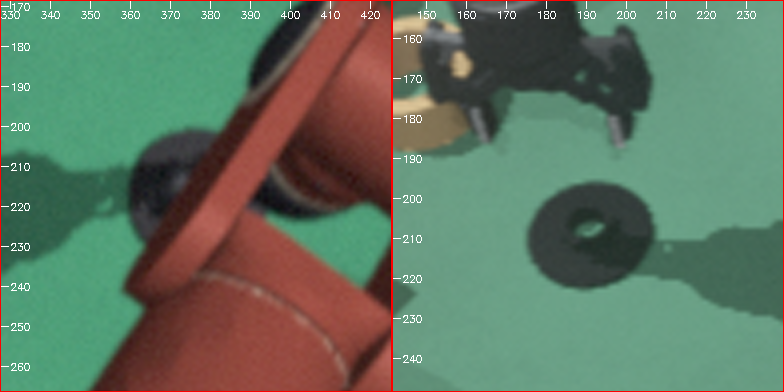

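Run:
```python
from h import *
s=env.observe();R=s["tool_rot"];p=s["tool_pos"]
for n in("scene","top"):
  for sg in(1,-1):
    for d in (43,50): print(n,sg,d,proj(n,p+sg*d*R[:,1]-13*R[:,2]))
print(proj("scene",[498.3,-294.9,20]),proj("scene",[498.3,-294.9,6]))
print(proj("top",[498.3,-294.9,20]))
```

```text
scene 1 43 (np.float64(167.90596457727787), np.float64(183.72203320330675))
scene 1 50 (np.float64(165.43593029939268), np.float64(183.63533480827482))
scene -1 43 (np.float64(198.35160901255773), np.float64(184.79067768807508))
scene -1 50 (np.float64(200.83787099917134), np.float64(184.8779456769439))
top 1 43 (np.float64(405.4681005127999), np.float64(209.12495532257978))
top 1 50 (np.float64(408.190420504286), np.float64(208.45162380227552))
top -1 43 (np.float64(371.9268101936951), np.float64(217.42097051335804))
top -1 50 (np.float64(369.18889618946844), np.float64(218.09815901606663))
(np.float64(190.56998715914847), np.float64(205.4565522814104)) (np.float64(191.4194550102763), np.float64(208.1056599984466))
(np.float64(378.21364668988133), np.float64(217.9854829997718))
```

```bash
python3 -m handwheel '[[[0,0,-40],0,1],[[0,0,-35],0,1],[[0,0,-20],0,1],[[0,0,-9],0,1],[[0,0,0],0,1],[[0,0,0],0,-1],[[0,0,0],0,-1],[[0,0,0],0,-1],[[0,0,0],0,-1],[[0,0,0],0,-1],[[0,0,0],0,-1]]' 40
python3 - <<'E'
from h import *
for i in range(4):
  S=eyes.grab_frame("scene");s=env.observe()
  print(s["tool_pos"],s["force"],s["finger_gap"])
cv2.imwrite("pics/c3.png",crop(S,191,200,98,98,5))
E
```

```text
time_s: 2.6
tool_pos: [501.0, -296.2, 9.1]
tool_rot: [[0.973, 0.229, 0.002], [0.229, -0.973, -0.002], [0.002, 0.002, -1.0]]
force: [-1.1, 0.8, 6.1]
finger_gap: 37.4
[ 501.04746129 -296.21843261    9.12948468] [-0.6717617  -0.21455065  5.1067723 ] 37.29945472445321
[ 501.03627099 -296.21190764    9.10917187] [-1.57836526  0.15849418  6.86341679] 37.49333024739976
[ 501.05686295 -296.23487521    9.12915805] [-1.03101915 -0.34497585  5.68412752] 37.91984184511846
[ 501.06998818 -296.23048336    9.14131659] [-1.63914207  0.21060693  5.71068293] 37.35778695702952
```

```bash
python3 -m handwheel '[[[0,0,5],0,-1],[[0,0,15],0,-1],[[0,0,30],0,-1],[[0,0,30],0,-1],[[0,0,0],0,-1],[[0,0,0],0,-1]]' 60
python3 - <<'E'
from h import *
S=eyes.grab_frame("scene");s=env.observe()
print(s["tool_pos"],s["force"],s["finger_gap"])
cv2.imwrite("pics/c4.png",crop(S,185,190,110,110,5))
E
```

```text
time_s: 3.4
tool_pos: [500.3, -295.6, 88.3]
tool_rot: [[0.973, 0.229, 0.001], [0.229, -0.973, -0.001], [0.001, 0.001, -1.0]]
force: [0.5, 0.2, -2.1]
finger_gap: 36.9
[ 499.42670848 -294.93763521   86.68170904] [-0.38153628  0.19147996 -1.54473795] 37.02547732364274
```

View pics/c4.png

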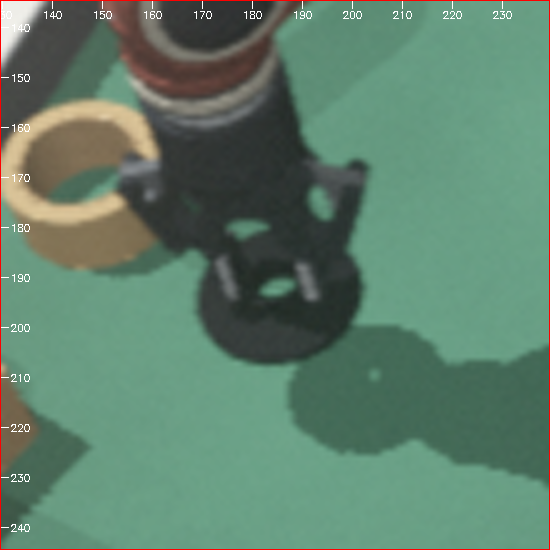

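Run:
```python
from h import *
s=env.observe();p=s["tool_pos"];print(p)
import itertools
for dz in(0,-3,-6):
  c=p+[0,0,dz]
  pts=np.array([proj("scene",c+48*np.array([np.cos(a),np.sin(a),0])) for a in np.linspace(0,6.28,60)])
  print(dz,pts.min(0),pts.max(0),proj("scene",c))
```

```text
[ 499.42670848 -294.93763521   86.68170904]
0 [169.29013811 179.33799227] [202.87736263 206.09977811] (np.float64(186.12525933418974), np.float64(192.41759129292242))
-3 [169.52788887 179.97781398] [203.0432198  206.71158351] (np.float64(186.32679950035458), np.float64(193.04436107374542))
-6 [169.76463135 180.61498874] [203.20837579 207.32073919] (np.float64(186.52748679729444), np.float64(193.66847851648936))
```

```bash
python3 -m handwheel '[[[0,0,45],0,-1],[[0,0,45],0,-1],[[11,39,3],0,-1],[[11,39,3],0,-1],[[11,39,3],0,-1],[[11,39,3],0,-1],[[11,39,3],0,-1],[[11,39,3],0,-1],[[11,39,3],0,-1],[[12,39,3],0,-1],[[0,0,0],0,-1],[[0,0,0],0,-1]]' 60
python3 - <<'E'
from h import *
S=eyes.grab_frame("scene");T=eyes.grab_frame("top");s=env.observe()
print(s["tool_pos"],s["force"],s["finger_gap"])
cv2.imwrite("pics/c5.png",np.hstack([crop(S,283,220,100,140,4),crop(T,263,183,90,140,4)]))
for P in ([586.1,15.5,155],s["tool_pos"]): print(proj("top",P),proj("scene",P))
for z in(150,155,160): print(onz("top",261.7,176.3,z))
E
```

```text
time_s: 4.65
tool_pos: [588.0, 17.4, 199.1]
tool_rot: [[0.973, 0.231, -0.004], [0.231, -0.973, -0.0], [-0.004, -0.001, -1.0]]
force: [-0.1, -1.1, -1.1]
finger_gap: 36.8
[588.04097463  15.97389706 199.61081668] [-1.23916738  0.00229302 -1.73903767] 37.10037377209759
(np.float64(261.84815568264025), np.float64(177.84499799772104)) (np.float64(282.0899279444969), np.float64(229.74949968532664))
(np.float64(261.2286485416194), np.float64(173.4212263224164)) (np.float64(282.09586931557016), np.float64(220.68651584944027))
[590.87317315  15.92474679 150.        ]
[589.90231103  15.82541996 155.        ]
[588.93144892  15.72609313 160.        ]
```

View pics/c5.png

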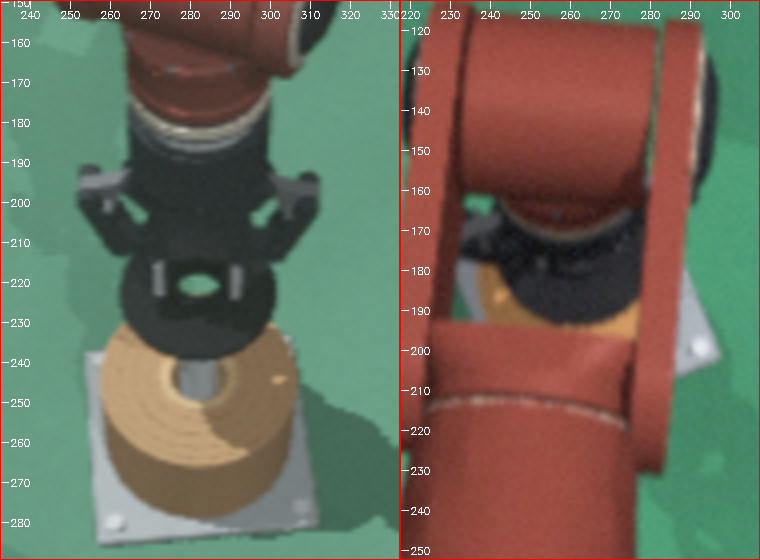

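Run:
```python
from h import *
print(onz("top",262,194.2,196)+[48,0,0],onz("top",262,194.2,190)+[48,0,0])
print(onz("scene",282.5,240.2,190)-[48,8,0],onz("scene",282.5,240.2-1.5,190)-[48,8,0])
for z in (150,155,160):print(onz("scene",282.2,229.5,z),onz("scene",282.2,228,z))
```

```text
[587.81995479  14.68137933 196.        ] [588.73761219  14.79863602 190.        ]
[586.39585087  22.00249735 190.        ] [582.46699761  20.90106333 190.        ]
[582.34731607  14.7419279  150.        ] [578.08559728  13.54527904 150.        ]
[585.32250076  15.56650441 155.        ] [581.08529256  14.37673788 155.        ]
[588.29768546  16.39108092 160.        ] [584.08498783  15.20819672 160.        ]
```

```bash
python3 -m handwheel '[[[1,0,-10],0,-1],[[0,0,-10],0,-1],[[0,0,-5],0,-1],[[0,0,-3],0,-1],[[0,0,-3],0,-1],[[0,0,-3],0,-1],[[0,0,-3],0,-1],[[0,0,-3],0,-1],[[0,0,-3],0,-1],[[0,0,0],0,-1]]'; python3 -m handwheel '[[[0,0,-4],0,-1],[[0,0,-4],0,-1],[[0,0,0],0,-1]]'
```

```text
time_s: 5.75
tool_pos: [589.7, 16.8, 157.7]
tool_rot: [[0.973, 0.229, -0.001], [0.229, -0.973, 0.0], [-0.001, -0.0, -1.0]]
force: [-1.5, 1.4, -1.5]
finger_gap: 36.9
time_s: 6.05
tool_pos: [589.6, 16.7, 149.3]
tool_rot: [[0.973, 0.229, -0.001], [0.229, -0.973, 0.0], [-0.001, -0.0, -1.0]]
force: [-0.9, 2.2, -2.6]
finger_gap: 36.9
```

```bash
python3 -m handwheel '[[[0,0,-4],0,-1],[[0,0,-4],0,-1],[[0,0,-4],0,-1],[[0,0,-4],0,-1],[[0,0,0],0,-1]]'; python3 -m handwheel '[[[0,0,-4],0,-1],[[0,0,-4],0,-1],[[0,0,-4],0,-1],[[0,0,-4],0,-1],[[0,0,0],0,-1]]'
```

```text
time_s: 6.55
tool_pos: [589.6, 16.8, 133.2]
tool_rot: [[0.973, 0.229, -0.001], [0.229, -0.973, 0.0], [-0.001, -0.001, -1.0]]
force: [-0.9, 2.6, -3.3]
finger_gap: 36.7
time_s: 7.05
tool_pos: [589.6, 16.8, 117.6]
tool_rot: [[0.973, 0.229, -0.001], [0.229, -0.973, 0.0], [-0.001, -0.001, -1.0]]
force: [-3.3, 4.4, -2.5]
finger_gap: 36.8
```

```bash
python3 -m handwheel '[[[-0.5,0.5,-5],0,-1],[[0,0,-5],0,-1],[[0,0,-4],0,-1],[[0,0,-2],0,-1],[[0,0,0],0,-1]]'; python3 -m handwheel '[[[0,0,-1],0,-1],[[0,0,-1],0,-1],[[0,0,0],0,-1]]'
```

```text
time_s: 7.55
tool_pos: [589.6, 16.8, 101.8]
tool_rot: [[0.974, 0.229, 0.0], [0.229, -0.974, -0.0], [0.0, 0.0, -1.0]]
force: [-0.5, 0.9, -2.3]
finger_gap: 36.8
time_s: 7.85
tool_pos: [589.7, 16.9, 100.4]
tool_rot: [[0.973, 0.229, 0.001], [0.229, -0.973, -0.0], [0.0, 0.001, -1.0]]
force: [-1.1, 0.0, -0.6]
finger_gap: 36.9
```

```bash
python3 -m handwheel '[[[0,0,-1],0,-1],[[0,0,0],0,-1],[[0,0,0],0,0],[[0,0,0],0,1],[[0,0,0],0,1],[[0,0,0],0,1],[[0,0,10],0,1],[[0,0,30],0,1],[[0,0,40],0,1],[[0,0,45],0,1],[[0,0,0],0,1],[[0,0,0],0,1]]'
```

```text
time_s: 9.05
tool_pos: [590.6, 17.0, 227.2]
tool_rot: [[0.973, 0.229, 0.005], [0.229, -0.973, -0.0], [0.005, 0.002, -1.0]]
force: [0.0, -0.6, -0.2]
finger_gap: 85.7
```

```bash
python3 -m handwheel '[[[-1,0,-10],0,-1],[[0,0,-20],0,-1],[[0,0,-15],0,-1],[[0,0,-8],0,-1],[[0,0,0],0,-1],[[0,0,0],0,-1],[[0,0,-3],0,-1],[[0,0,-3],0,-1],[[0,0,-2],0,-1],[[0,0,0],0,-1]]' ; python3 -m handwheel '[[[0,0,-2],0,-1],[[0,0,-2],0,-1],[[0,0,0],0,-1]]'
```

```text
time_s: 10.05
tool_pos: [588.3, 17.1, 163.1]
tool_rot: [[0.973, 0.229, -0.0], [0.229, -0.973, 0.0], [-0.0, -0.0, -1.0]]
force: [1.2, -0.5, -0.7]
finger_gap: 0.2
time_s: 10.35
tool_pos: [588.7, 17.1, 159.7]
tool_rot: [[0.973, 0.229, 0.001], [0.229, -0.973, -0.0], [0.0, 0.0, -1.0]]
force: [-0.2, -0.1, 1.6]
finger_gap: -0.0
```

```bash
python3 -c "
from station import env
print(env.observe())"
```

```text
{'time_s': 10.35, 'joint_pos': array([-5.57601450e+00,  1.23834843e+00,  1.01226717e+02,  4.46642671e-04,
        7.75048696e+01,  7.11988510e+01]), 'qd': array([-0.0569428 , -0.14458354, -0.01469184, -0.14463702, -0.06179471,
       -0.04526752]), 'tau': array([-4.03558009e-02, -3.56083310e+01, -3.48858404e+01,  6.18990343e-04,
       -1.43059599e-01,  1.19794340e-04]), 'tool_pos': array([588.67432121,  17.08368032, 159.71287311]), 'tool_rot': array([[ 9.73478891e-01,  2.28776254e-01,  5.22995294e-04],
       [ 2.28776308e-01, -9.73479018e-01, -4.34121709e-05],
       [ 4.99193271e-04,  1.61909764e-04, -9.99999862e-01]]), 'force': array([-0.23244165, -0.13753787,  1.55957043]), 'ft_torque': array([0.03095388, 0.09163733, 0.00749781]), 'finger_gap': -0.01238410874051287}
```

```bash
for i in 1 2; do python3 -m handwheel '[[[0,0,-1],0,-1],[[0,0,0],0,-1]]' | grep -E "pos|force"; done
```

```text
tool_pos: [588.7, 17.1, 159.6]
force: [-3.1, 0.1, 6.2]
tool_pos: [588.7, 17.1, 159.6]
force: [-5.3, 0.6, 10.6]
```

```bash
python3 -m handwheel '[[[0,0,15],0,-1],[[0,0,5],0.136,1],[[0,0,0],0,1],[[0,0,0],0,1],[[0,0,-15],0,1],[[0,0,-20],0,1],[[0,0,-8],0,1],[[0,0,0],0,1],[[0,0,0],0,-1],[[0,0,0],0,-1],[[0,0,0],0,-1],[[0,0,0],0,-1]]' 20;  python3 -m handwheel '[[[0,0,0],0,-1],[[0,0,0],0,-1]]'
```

```text
time_s: 11.95
tool_pos: [588.9, 17.0, 135.1]
tool_rot: [[0.934, 0.359, 0.001], [0.359, -0.934, -0.0], [0.001, 0.001, -1.0]]
force: [0.7, 0.7, -0.2]
finger_gap: 28.3
time_s: 12.15
tool_pos: [588.5, 18.2, 135.3]
tool_rot: [[0.933, 0.359, 0.0], [0.359, -0.933, 0.002], [0.001, -0.002, -1.0]]
force: [-2.8, 4.6, 5.8]
finger_gap: 22.5
```

```bash
python3 -m handwheel '[[[0,0,0],0,-1],[[0,0,0],0,-1]]'; python3 -m handwheel '[[[0,0,0],0,0],[[0,0,0],0,1],[[0,0,0],0,1],[[0,0,15],0,1],[[0,0,40],0,1],[[0,0,0],0,1],[[0,0,0],0,1]]'
python3 - <<'E'
from h import *
print(env.observe()["tool_pos"])
E
```

```text
time_s: 12.35
tool_pos: [588.5, 18.2, 135.3]
tool_rot: [[0.933, 0.359, 0.0], [0.359, -0.933, 0.002], [0.001, -0.002, -1.0]]
force: [-2.7, 4.4, 4.8]
finger_gap: 23.4
time_s: 13.05
tool_pos: [589.8, 16.8, 192.1]
tool_rot: [[0.934, 0.359, 0.004], [0.359, -0.934, -0.001], [0.004, 0.002, -1.0]]
force: [-0.1, -0.6, -0.5]
finger_gap: 85.6
[589.78154477  16.82875579 192.11368282]
```

```bash
python3 -m handwheel '[[[-6,37,-3],-0.061,1],[[-6,38,-11],0,1],[[-6,38,-11],0,1],[[-6,38,-11],0,1],[[-6,38,-11],0,1],[[-6,38,-11],0,1],[[-6,38,-11],0,1],[[-6,38,-11],0,1],[[0,0,0],0,1],[[0,0,0],0,1]]' 60
python3 - <<'E'
from h import *
S=eyes.grab_frame("scene");T=eyes.grab_frame("top");s=env.observe()
print(s["tool_pos"],s["force"],s["finger_gap"],proj("scene",s["tool_pos"]*[1,1,0]),proj("top",s["tool_pos"]*[1,1,0]))
cv2.imwrite("pics/c6.png",np.hstack([crop(S,390,270,100,140,4),crop(T,150,193,90,140,4)]))
E
```

```text
time_s: 14.05
tool_pos: [539.3, 320.3, 107.8]
tool_rot: [[0.953, 0.303, -0.002], [0.303, -0.953, -0.002], [-0.003, 0.001, -1.0]]
force: [0.0, -0.7, -0.1]
finger_gap: 85.5
[540.50490815 319.31878442 109.06712815] [ 0.18842756 -0.54766726  0.0767829 ] 84.97254844925389 (np.float64(393.16250623319166), np.float64(271.52754566433333)) (np.float64(152.57166598202255), np.float64(205.9625141803281))
```

View pics/c6.png

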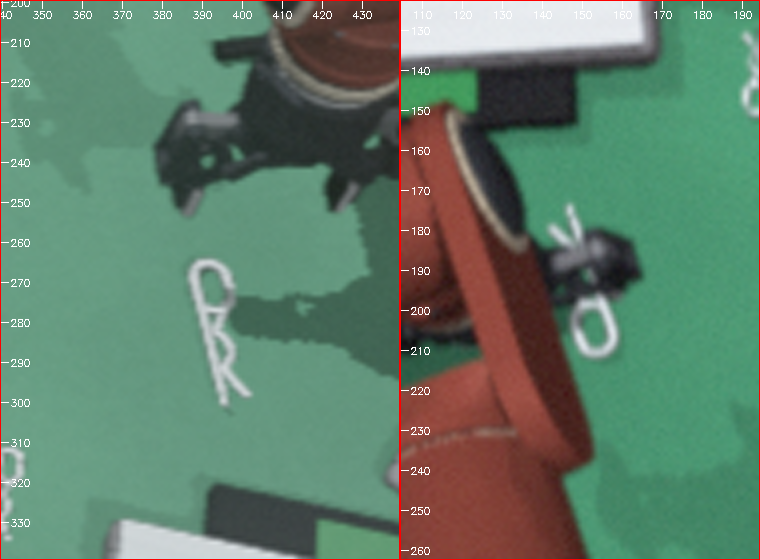

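```bash
python3 -m handwheel '[[[0,0,-45],0,1],[[0,0,-35],0,1],[[0,0,-17],0,1],[[0,0,-8],0,1],[[0,0,0],0,1],[[0,0,0],0,1]]'; python3 -m handwheel '[[[0,0,0],0,-1],[[0,0,0],0,-1],[[0,0,0],0,-1],[[0,0,0],0,-1],[[0,0,0],0,-1],[[0,0,0],0,-1]]' 60
```

```text
time_s: 14.75
tool_pos: [542.0, 320.5, 6.3]
tool_rot: [[0.954, 0.301, 0.003], [0.301, -0.954, 0.001], [0.003, -0.0, -1.0]]
force: [0.1, -0.0, 0.6]
finger_gap: 85.4
time_s: 15.35
tool_pos: [541.0, 320.4, 5.1]
tool_rot: [[0.954, 0.301, 0.001], [0.301, -0.954, 0.001], [0.001, -0.0, -1.0]]
force: [-0.6, -0.6, 4.1]
finger_gap: 25.9
```

```bash
python3 -m handwheel '[[[0,0,0],0,0],[[0,0,0],0,0.2],[[0,0,-2.5],0,0.2],[[0,0,0],0,-1],[[0,0,0],0,-1],[[0,0,0],0,-1],[[0,0,0],0,-1],[[0,0,0],0,-1]]' 80
python3 - <<'E'
from h import *
for i in range(2): eyes.grab_frame("scene"); s=env.observe(); print(s["tool_pos"],s["force"],s["finger_gap"])
E
```

```text
time_s: 16.15
tool_pos: [540.4, 320.1, 1.7]
tool_rot: [[0.954, 0.301, -0.0], [0.301, -0.954, 0.0], [-0.0, -0.0, -1.0]]
force: [-0.2, 0.8, 0.1]
finger_gap: 25.7
[540.40023362 320.07016459   1.67749951] [ 0.9473297  -0.61885683 -1.0095883 ] 25.683222498820513
[540.40033297 320.05587193   1.66312914] [-0.34213137 -0.62344026 -1.03056891] 25.850784384844967
```

```bash
python3 -m handwheel '[[[0,0,8],0,-1],[[0,0,30],0,-1],[[-4,0,45],0,-1],[[-8,-10,45],0.061,-1],[[-8,-20,40],0,-1],[[-8,-40,10],0,-1],[[-8,-45,0],0,-1],[[-8,-45,0],0,-1],[[-8,-45,0],0,-1],[[-8,-45,0],0,-1],[[-4,-45,0],0,-1],[[0,-35,0],0,-1]]'; python3 -m handwheel '[[[0,-2.5,-5],0,-1],[[0,0,-20],0,-1],[[0,0,-12],0,-1],[[0,0,-4],0,-1],[[0,0,0],0,-1],[[0,0,0],0,-1]]'
python3 - <<'E'
from h import *
S=eyes.grab_frame("scene");T=eyes.grab_frame("top");s=env.observe()
p=s["tool_pos"];R=s["tool_rot"];print(p,s["force"],s["finger_gap"])
leg=p+R[:,0]*88+R[:,1]*11.5+[0,0,6.8]
print("tip?",leg,"top",proj("top",leg),"scene",proj("scene",leg), "n,t",p[1]*.933-p[0]*.359,p[0]*.933+p[1]*.359)
cv2.imwrite("pics/c7.png",np.hstack([crop(S,280,225,100,100,4),crop(T,262,180,90,100,4)]))
E
```

```text
time_s: 17.45
tool_pos: [475.7, -12.0, 180.5]
tool_rot: [[0.934, 0.358, 0.001], [0.358, -0.934, -0.001], [0.001, 0.001, -1.0]]
force: [1.0, 0.2, -1.1]
finger_gap: 25.3
time_s: 18.05
tool_pos: [476.8, -11.9, 139.3]
tool_rot: [[0.933, 0.359, 0.001], [0.359, -0.933, -0.0], [0.001, 0.0, -1.0]]
force: [0.6, 0.6, -1.0]
finger_gap: 25.2
[477.06355902 -12.16928301 139.71251425] [ 0.43515434  0.16503581 -0.46296144] 25.34750179585716
tip? [563.32080715   8.70948785 146.63113825] top (np.float64(264.7959018758989), np.float64(187.6812274180428)) scene (np.float64(281.93580240715795), np.float64(223.51171152782737)) n,t -182.61975873543005 440.7315279633464
```

View pics/c7.png

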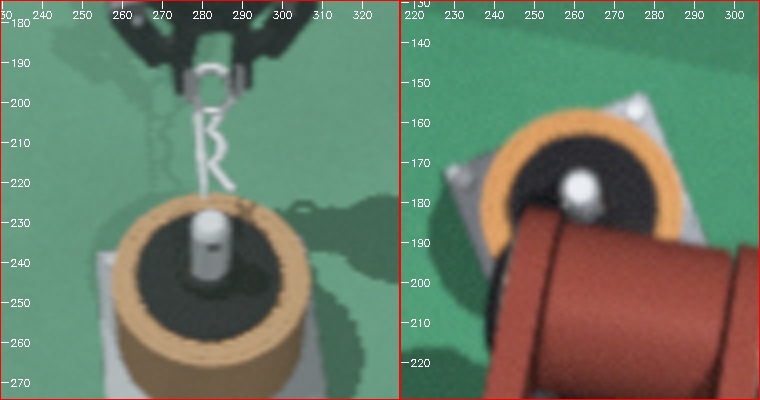

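```bash
python3 -m handwheel '[[[3.74,1.44,-0.6],0,-1],[[3.74,1.44,0],0,-1],[[3.74,1.44,0],0,-1],[[0.93,0.36,0],0,-1],[[0,0,0],0,-1],[[0,0,0],0,-1]]' | grep -E "pos|force"; python3 -m handwheel '[[[1.4,0.54,0],0,-1],[[1.4,0.54,0],0,-1],[[0,0,0],0,-1]]' | grep -E "pos|force"; python3 -m handwheel '[[[1.4,0.54,0],0,-1],[[0,0,0],0,-1],[[0,0,0],0,-1]]' | grep -E "pos|force"
```

```text
tool_pos: [488.5, -7.7, 138.1]
force: [0.1, -0.5, -1.5]
tool_pos: [491.6, -6.6, 138.3]
force: [0.1, -0.4, -1.4]
tool_pos: [492.8, -6.1, 138.2]
force: [-0.0, -0.2, -0.7]
```

```bash
python3 -m handwheel '[[[0,0,0.5],0,-1],[[1.4,0.54,0],0,-1],[[0,0,0],0,-1]]' | grep -E "pos|force"; for i in 1 2 ; do python3 -m handwheel '[[[1.4,0.54,0],0,-1],[[0,0,0],0,-1]]' | grep -E "pos|force";done
```

```text
tool_pos: [494.4, -5.5, 138.8]
force: [-0.0, -0.7, -1.6]
tool_pos: [495.8, -5.0, 138.7]
force: [-0.1, 0.2, -0.5]
tool_pos: [497.1, -4.4, 138.7]
force: [-0.8, 0.3, -1.1]
```

```bash
for i in 1 2 3 ; do python3 -m handwheel '[[[1.87,0.72,0],0,-1],[[1.87,0.72,0],0,-1],[[0,0,0],0,-1]]' | grep -E "pos|force";done
```

```text
tool_pos: [501.0, -3.0, 138.7]
force: [-0.0, -0.0, 0.4]
tool_pos: [504.7, -1.5, 138.8]
force: [-0.6, 1.4, -1.3]
tool_pos: [508.4, -0.1, 138.7]
force: [-0.8, 0.1, -0.2]
```

```bash
python3 -m handwheel '[[[1.87,0.72,0],0,-1],[[1.87,0.72,0],0,-1],[[0,0,0],0,-1]]' | grep -E "pos|force"
python3 - <<'E'
from h import *
S=eyes.grab_frame("scene")
cv2.imwrite("pics/c8.png",crop(S,282,225,70,70,8))
E
```

```text
tool_pos: [511.5, 1.9, 138.2]
force: [-2.6, 3.0, -0.8]
```

View pics/c8.png

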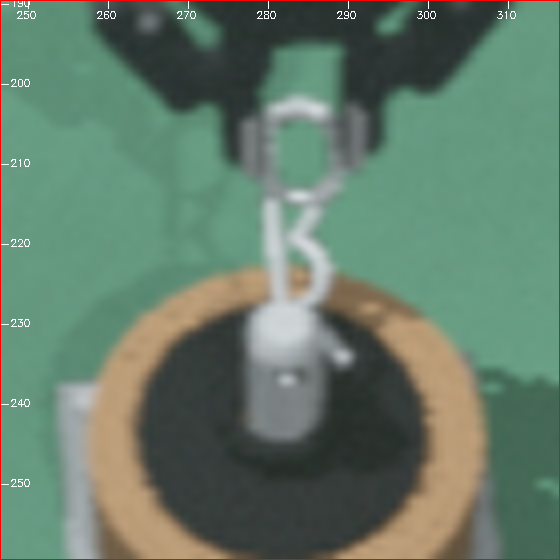

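```bash
for i in 1 2 3 4 ; do python3 -m handwheel '[[[1.87,0.72,0],0,-1],[[1.87,0.72,0],0,-1],[[0,0,0],0,-1]]' | grep -E "pos|force";done; python3 -c "
from station import env
print(env.observe()['finger_gap'])"
```

```text
tool_pos: [514.6, 3.4, 138.1]
force: [-5.0, 3.6, -0.5]
tool_pos: [517.5, 5.2, 137.8]
force: [-7.6, 3.9, 0.8]
tool_pos: [522.0, 6.9, 138.0]
force: [-3.8, 6.7, -0.2]
tool_pos: [526.7, 8.7, 138.3]
force: [-1.0, 6.8, -1.4]
25.22924418314795
```

```bash
for i in 1 2 3 ; do python3 -m handwheel '[[[1.87,0.72,0],0,-1],[[1.87,0.72,0],0,-1],[[0,0,0],0,-1]]' | grep -E "pos|force";done
```

```text
tool_pos: [531.1, 10.3, 138.5]
force: [0.4, 7.9, -2.6]
tool_pos: [535.9, 11.5, 139.1]
force: [3.0, 6.7, -2.7]
tool_pos: [539.7, 12.0, 139.4]
force: [3.6, 4.7, -0.9]
```

```bash
python3 -m handwheel '[[[1.87,0.72,0],0,-1],[[0,0,0],0,-1],[[0,0,0],0,-1]]' | grep -E "pos|force";python3 -m handwheel '[[[1.4,0.54,0],0,-1],[[0,0,0],0,-1],[[0,0,0],0,-1]]' | grep -E "pos|force"
python3 - <<'E'
from h import *
S=eyes.grab_frame("scene");print(env.observe()["tool_pos"])
cv2.imwrite("pics/c9.png",crop(S,282,225,70,70,8))
E
```

```text
tool_pos: [540.1, 12.3, 138.8]
force: [-0.5, 5.1, 0.5]
tool_pos: [540.3, 12.8, 138.1]
force: [-3.6, 4.3, 0.4]
[540.28273349  12.78904334 138.09985176]
```

View pics/c9.png

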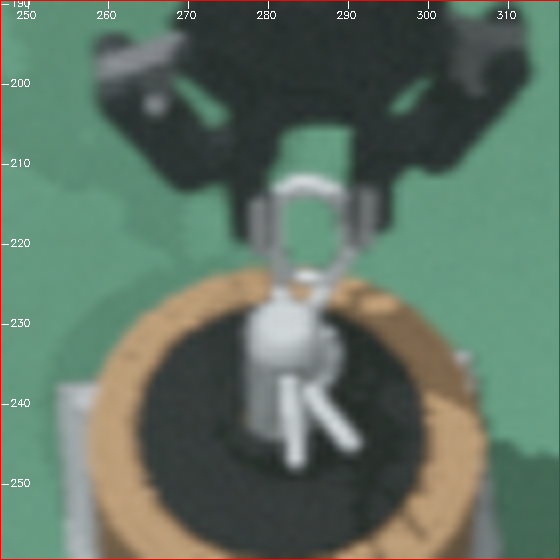

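```bash
python3 -m handwheel '[[[-0.9,0.7,0.3],0,-1],[[0,0,0],0,-1],[[0,0,0],0,-1]]' | grep -E "pos|force"; python3 -m handwheel '[[[0,0,0],0,-0.2],[[0,0,0],0,0.3],[[0,0,0],0,0.6],[[0,0,0],0,0.6],[[0,0,0],0,0.6],[[0,0,8],0,0.6],[[0,0,20],0,0.6],[[-5,-2,40],0,0.6],[[-20,0,40],0,0.6],[[-40,0,20],0,0.6],[[-40,0,0],0,0.6],[[0,0,0],0,0.6]]'
python3 - <<'E'
from h import *
S=eyes.grab_frame("scene");T=eyes.grab_frame("top")
cv2.imwrite("pics/c10.png",np.hstack([crop(S,282,230,70,80,6),crop(T,262,183,60,80,6)]))
E
```

```text
tool_pos: [540.2, 13.0, 138.6]
force: [-1.8, 2.3, -1.3]
time_s: 25.55
tool_pos: [433.0, 11.5, 268.6]
tool_rot: [[0.934, 0.359, 0.003], [0.359, -0.934, -0.001], [0.003, 0.002, -1.0]]
force: [0.8, 0.1, -0.7]
finger_gap: 68.5
```

View pics/c10.png

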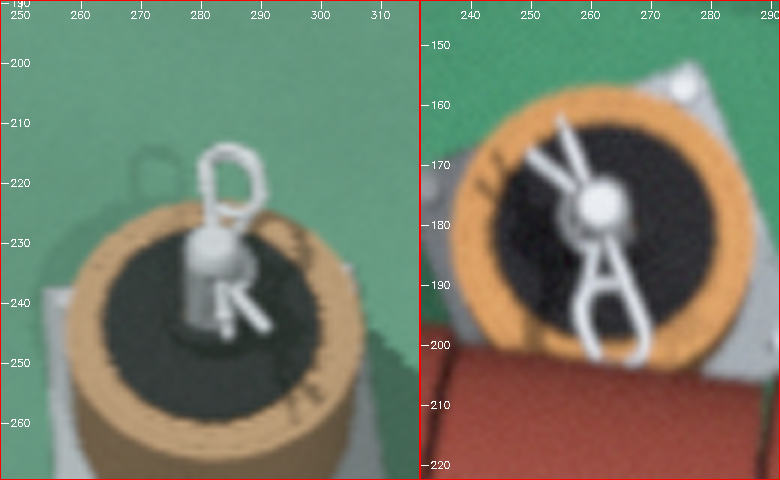

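Run:
```python
from h import *
t=np.array([.933,.359,0]);S=np.array([588.5,18.2,145.6])
print("spindle top px",proj("top",S+[0,0,14]),"(seen 261.3,176)")
for d in(36,40,44,46): print(d,"tip top",proj("top",S+d*t+[0,0,3]),"scene",proj("scene",S+d*t+[0,0,3]))
T=eyes.grab_frame("top");S2=eyes.grab_frame("scene");cv2.imwrite("pics/c11.png",np.hstack([crop(T,259,178,44,56,9)]))
```

```text
spindle top px (np.float64(260.6782634152255), np.float64(176.51902084359753)) (seen 261.3,176)
36 tip top (np.float64(255.37969667245608), np.float64(163.90647205319507)) scene (np.float64(284.25092739979505), np.float64(244.6372639868386))
40 tip top (np.float64(254.7815165434655), np.float64(162.4157573598344)) scene (np.float64(284.40835043134535), np.float64(246.0580000782102))
44 tip top (np.float64(254.1838364732261), np.float64(160.92628885452282)) scene (np.float64(284.5664823753236), np.float64(247.48513407376362))
46 tip top (np.float64(253.8851837642263), np.float64(160.18202143415692)) scene (np.float64(284.64581568759587), np.float64(248.20111380610183))
```

View pics/c11.png

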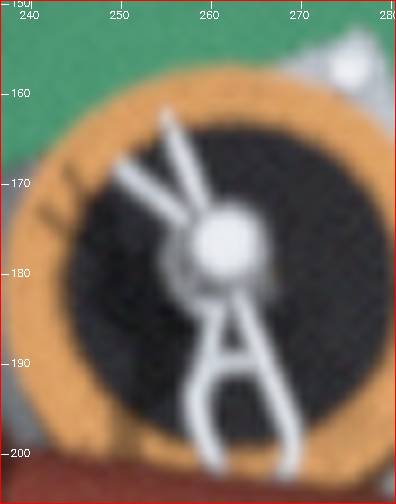

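```bash
python3 -c "
from station import env
s=env.observe();print(s['time_s'],s['force'],s['tool_pos']);env.job_done()"
```

```text
25.75 [ 0.73258545 -0.19344652 -0.17844967] [436.07232733  11.24892862 267.28712738]
the job is handed in; nothing more can be done
```

The disc is on the roll, the clip is snapped home in the spindle, and the job is handed in at about 26 s with the gripper clear. No verdict was reported.

- **Disc:** I gripped it by the hub and lowered it over the spindle until it touched the roll. I let go there, and the pictures show it lying flat, hub up.
- **Finding the hole:** I touched the spindle's top end with the shut fingers at about 159.6 mm, which puts the hole centre at about 145.6 mm. A light grip on the spindle gave its sideways position.
- **Clip:** The straight leg went into the hole without meeting steel, and a picture showed its point in the far opening. The push peaked at about 6 N. The clip then pulled itself forward with about 5 N as the throat passed, and stopped where home was expected.
- **Last checks:** After release, both views show the bow round the shank. In the top view the leg's point is about 43–44 mm past the spindle axis, where 44 is nominal.
- **What disagreed:**
  - The scene camera showed the leg's point about 2 pixels back after release. I put this down to the clip sagging in the hole's clearance, because its coil end moved the opposite way.
  - That camera also seemed to read about 1.5 pixels low throughout, so I relied on touch and the top view.
- **Bystanders:** The gripper did not go near the small clip, washer, tape, carton, knife or marker, but I took no final picture of them.

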